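Spread the snap ring over the lamp-arm pivot

TASK

Please fit the snap ring that keeps the lamp arm on its pivot: take the spreading pliers from their blue stand, put the tips between the ring's lugs, squeeze fully to spread it, lift it off its stand, and slide it down over the end of the steel axle stub until it sits level with the groove just above the brass spacer. Finish while holding it there, pliers still gripped and fully squeezed, the ring spread and level and not pressed hard on the pivot; the job ends with you holding, so do not let go. Leave the other things on the bench where they are.

Things in the scene. Friction and masses are not known exactly. Their poses are not given: they have to be found in the camera images.
- pliers: Parallel-action snap-ring pliers, about 150 g, 134 mm tall, standing tips down in the holder. Origin on the centre line, midway between the tips, at their lower ends; z up along the pliers, y the line along which the handles are squeezed (same after a half turn about z). The steel head (28 mm in x, 40 mm in y) spans 58 to 72 mm above the origin.
- pliers_grip (a point): Point midway between the two red flat-sided handles, 112 mm above the pliers' origin: grip here across y. Each handle is 20 mm wide (x) and 50 mm tall (84 to 134 mm above the origin); outer faces 64 mm apart when free, 35.6 mm when fully squeezed. A light squeeze of 0.5 to 1.5 mm per handle holds the pliers while the tips stay nearly shut.
- pliers_tips (a point): The pliers' origin, between the lower ends of the tips: two steel pins 3 by 4 mm thick, 10 mm long, with tapered ends, side by side along y, centres 2.2 mm either side of the centre line when free (8.5 mm over both). A shoulder 10 mm above the pin ends comes to rest on the ring's lugs. Handles moving in move the pins out by the same distance.
- jaw_a (a joint): Squeeze of the pliers: inward travel of each handle = outward travel of each pin, 0 (free) to 0.0142 m (fully squeezed, hard stop). The spring gives 6 N per handle at 0 and 8 N at the stop; the ring adds up to 6 N, so a grip of 20 N or more closes it fully.
- ring: Copper-coloured snap ring, 5 mm thick, 22 g, about 34 mm outside and 22 mm inside diameter, lying flat on the ring stand. Origin on the closed ring's axis at the underside, z up. Its back, where it flexes, is at +x; two lugs stick out at -x, 10 to 25 mm from the axis, either side of the gap.
- ring_lugs (a point): Point midway between the two lugs' pin notches, 17 mm from the ring's axis towards its -x, level with its upper face (50 mm above the bench on the stand). The pliers' centre line belongs here, pliers' y along the ring's y. The lugs' inner faces are 14 mm apart; each notch is 6 mm wide (x) and 1.5 mm deep.
- holder: Blue sheet-metal stand of the pliers, fixed, 60 mm high; the pliers' head rests on its two rails and the tips hang in the well between them, 2 mm above the bench. Origin at the centre of its underside, y along the well. Lift the pliers straight up by 65 mm or more to clear it.
- ring_mid (a point): Centre of the opening of the fully spread ring, half way through its thickness (2.5 mm above its underside), 2.5 mm from the closed ring's axis towards the lugs. This point belongs on the stub's axis: the spread ring then clears the stub by about 1.5 mm all round.
- ring_l (a joint): How far each half of the ring is spread, rad: 0 closed, about 0.3 when the pliers are fully squeezed; below about 0.22 it does not pass over the stub. The ring springs shut when let go.
- ringstand: Aluminium stand, fixed, 45 mm high, carrying the ring; a 3.5 mm high round green spigot (10 mm in diameter) stands loosely inside the ring. Origin at the centre of its underside, on the spigot's axis. The lugs bridge a channel 11 mm wide (along x) and 10 mm deep in which the pliers' pins can enter 5 mm below the ring and move apart along y. As it spreads the ring shifts about 4 mm towards its lugs. Then lift it straight up.
- pivot: Fixed pivot of the lamp arm: 90 mm square black base, black eye, brass spacer (31 mm in diameter, top 58 mm above the bench) and upright steel axle stub 24 mm in diameter, with its axis through the origin (underside centre). The black lamp arm runs from it along its +x below the spacer (top at 45 mm) to a lamp head 103 mm high, its centre 215 mm away.
- groove (a point): Point on the stub's axis, mid-height of the groove, 62 mm above the bench. The groove (21 mm in diameter) runs from 58 mm, the top of the brass spacer, to 66.5 mm.
- stub_top (a point): Top of the axle stub, on its axis, 98 mm above the bench; the last 6 mm taper to 16 mm diameter.
- powder_jar: Small amber jar, 52 mm in diameter, 55 mm high, origin under its centre; leave alone.
- green_jar: Small jar, 48 mm in diameter, 60 mm high, origin under its centre; leave alone.
- flask: Amber bottle, 60 mm in diameter, 150 mm high, origin under its centre; leave alone.
- marker: Yellow tent-shaped scene marker, 75 mm high, origin under its centre; leave alone.
- loupe: Black loupe, 48 mm in diameter, 40 mm high, origin under its centre; leave alone.
- brush: Brush with dark wooden handle lying on the bench; leave alone.
Things that resemble listed ones, but are neither listed nor needed, are in the scene too. Of the things that look like the pliers, take the one that is farthest to the robot's left at the start.

How it is judged:
By the outcome, as a careful person would: the job done as asked, in the order asked, and still so for the second after the job is handed in, while the arm keeps its last pose, push and grip.
It also fails if it takes over 54 s, if anything falls off the work surface, if the arm or the gripper's body presses on something with over 40 N, if the wrist force passes 120 N, or if a joint passes its speed limit or range.

ROBOT

A 6-joint arm with a two-finger parallel gripper is mounted at the origin on the work surface. World frame = base frame: x ahead of the robot, y to its left, z up, the work surface at z = 0. Lengths are in mm, angles in rad, forces in N, time in s.
With the tool pointing down it reaches from about 250 to 800 mm from the base axis. Payload 3.9 kg.
Tool frame: the origin (TCP) lies on the mounting face of the last link; the fingertips stand 173 mm ahead of it and the grasp point (between the pads) lies 155 mm ahead of it; z points along the fingers, y is the line along which they close (so a half turn about z gives the same grasp; the last joint's range is limited). The gripper opens to 85 mm and grips with 20 to 120 N. Pads are 22 mm wide; open, the fingers measure 114 mm over their backs; the gripper's body (76 mm by 85 mm) begins 54 mm behind the grasp point. The pads swing forward as they close: fully open they stand 13 mm farther back than shut.
Start: joints at [1.302, 0.26, -0.138, 1.173, 0, 1.571], TCP at [139.423, 506.14, 404.704] pointing down, gripper open.
Joint ranges: [-2.78, 2.78], [-0.83, 1.72], [-1.28, 1.37], [-1.9, 2.12], [-1.57, 1.48], [-3.14, 3.14]. Speed limits (rad/s): [2.57, 2.57, 3.14, 3.14, 3.14, 3.14].

INTERFACE

Orientations are given as [roll, pitch, yaw] about the fixed x, y, z axes, in that order (R = Rz(yaw) Ry(pitch) Rx(roll)).
In Python, from bench import bot gives the robot as it stands. The module is installed in compiled form; this text tells all that it offers.
- The arm moves only by the tool apply_moves, never from a script. Its arguments are lists of equal length, an entry for each row: "fingers": the finger opening in mm, from 0 to 85.4; "travel": the shift along the tool's x, y, z in mm, a list of three; "twist": the turn, a rotation vector about the tool's x, y, z in rad, a list of three. In form: {"fingers": [fingers, ...], "travel": [[dx, dy, dz], ...], "twist": [[ax, ay, az], ...]}. A call has exactly 8 rows; each row shifts and turns the commanded pose from where the row before left it, along the tool's axes as they then stand; what a row does not reach is not made up. A row lasts 1/8 s, in which the tool goes at most 62.5 mm and 10.7 degrees, less where a joint would pass 70% of its speed; a pose out of reach is approached as far as the arm can. A call with a gripper value outside its range is refused whole. The fingers move at their own pace and stop on an object; "force" is the grip in N (left out, the last holds). Time passes only in rows, so rows that do not move let the fingers close, or fill a call up. It gives the time, the measured TCP pose, the force, the opening and the grip force at its end, in the units of the state.
- bot.get_state(): the state, without advancing time (a new reading comes with each control period).
- bot.snapshot(name): name is "side" or "top" or "wrist"; returns a dict with "img" (384x512x3 uint8, red, green, blue), "mtx" (3x3 intrinsics, pixels), "rvec" (rotation vector, rad) and "tvec" (3), from world to camera coordinates, as OpenCV has them. Camera axes: x right, y down, z forward; pixel columns grow to the right and rows downward; lengths in mm; the calibration is good to about 2 mm. A picture is of the moment at which its call begins. There is no depth.
- bot.hand_in(): hands the job in; it is judged then, once.
The state is a dict: "t": time; "joints": joint angles; "qd": joint speeds; "tau": joint torques, N m; "eef_pos": TCP position; "tcp_rot": TCP orientation; "wrist_force": force on the tool from outside, world axes, zero at the start; "wrist_torque": the same for the moment, N m; "finger_gap": finger opening in mm; "gripper_force": force on a finger pad.
Only numpy, scipy, OpenCV 4.12 (cv2) and the standard library are available. Lean on these libraries where they do the work, as an engineer would, in place of code of your own. Each camera call takes 0.05 s, during which the arm holds its last target. There are 200 camera calls.

## Working session

There is one attempt and no reset: what is moved stays moved. The work goes in short steps, Python scripts to look and compute and a tool call to move; the robot and the scene stay as the last step left them, time stands still between calls to the robot, and variables do not carry over. Pictures are saved under pics/ and viewed, at most 10 in all, crops included, and the job is handed in when it is done.

Besides the shell and the picture viewer there is one more tool, called after "Call:" by a JSON object that holds its "method" and its "body". apply_moves: Moves the arm, as the interface text tells. Its arguments: {"type":"object","properties":{"fingers":{"type":"array"},"travel":{"type":"array"},"twist":{"type":"array"},"force":{"type":"number"}},"required":["fingers","travel","twist"]}

```bash
mkdir -p pics; cat > h.py <<'E'
import numpy as np, cv2
from bench import bot
def snap(n,f):
    s=bot.snapshot(n); np.savez(f'pics/{f}.npz',**s); cv2.imwrite(f'pics/{f}.png',s['img'][:,:,::-1]); return s
def ray(s,u,v):
    R=cv2.Rodrigues(np.array(s['rvec'],float))[0]; t=np.array(s['tvec'],float).ravel()
    d=R.T@np.linalg.inv(s['mtx'])@np.array([u,v,1.]); return -R.T@t,d
def at(s,u,v,z):
    c,d=ray(s,u,v); return c+d*(z-c[2])/d[2]
def proj(s,p):
    return cv2.projectPoints(np.array(p,float).reshape(-1,3),np.array(s['rvec'],float),np.array(s['tvec'],float),s['mtx'],None)[0].reshape(-1,2)
def crop(s,x0,y0,x1,y1,k,f):
    cv2.imwrite(f'pics/{f}.png',cv2.resize(s['img'][y0:y1,x0:x1,::-1],None,fx=k,fy=k,interpolation=cv2.INTER_CUBIC))
E
python3 - <<'E'
from h import *
a=snap('top','top0');b=snap('side','side0')
cv2.imwrite('pics/both.png',cv2.resize(np.vstack([a['img'],b['img']])[:,:,::-1],(400,600))) 
for s in(a,b):print(ray(s,256,192))
print(bot.get_state())
E
```

```text
(array([313.76287213,  24.0294079 , 971.98444503]), array([ 0.20535765, -0.01401809, -0.97862997]))
(array([ 403.30126216, -812.01410043,  632.27779365]), array([ 0.11097118,  0.83552481, -0.53823162]))
{'t': 0.1, 'joints': array([ 1.30198595e+00,  2.60595032e-01, -1.39267605e-01,  1.17270160e+00,
       -4.08842516e-05,  1.57079565e+00]), 'qd': array([ 0.00043407, -0.00068574,  0.00354618, -0.00023441, -0.00015962,
       -0.00153726]), 'tau': array([ 1.91168139e-03, -4.06507587e+01,  2.54526991e+01,  1.00271075e-02,
        1.76989793e-04,  1.06198954e-05]), 'eef_pos': array([139.35247846, 505.83471827, 403.9496652 ]), 'tcp_rot': array([-3.13982474e+00,  4.08829973e-05,  2.87278302e+00]), 'wrist_force': array([-0.05969207,  0.39326916, -0.16096665]), 'wrist_torque': array([ 0.06475555, -0.0237884 , -0.03099259]), 'gripper_force': 0.0, 'finger_gap': 85.62411036548032}
```

View pics/top0.png

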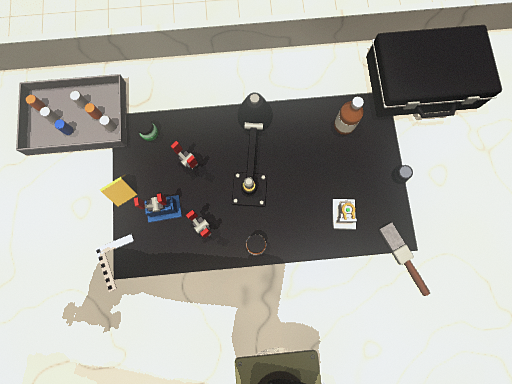

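View pics/side0.png

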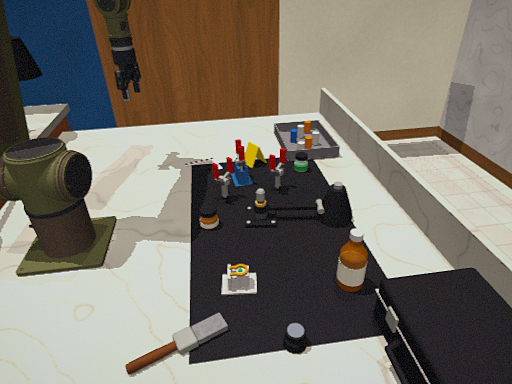

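The top view shows three plier-like tools: the blue stand at (160,205), a free one at (187,157) and another at (200,224). The one in the blue stand is farthest left, so I choose it. The ring stand is at (346,212), the pivot at (249,185) with its arm running up the image. In the side view the ring is at (239,270) and the stub at (260,195).

```bash
python3 - <<'E'
from h import *
a=np.load('pics/top0.npz');b=np.load('pics/side0.npz')
def c(s,x0,y0,w,h,k): return cv2.resize(s['img'][y0:y0+h,x0:x0+w,::-1],(w*k,h*k),interpolation=cv2.INTER_CUBIC)
A=c(a,130,180,50,50,8)   # 400
B=c(a,325,190,50,50,8)
C=c(b,205,130,66,50,6)  #396x300
D=c(b,214,255,66,50,6)
top=np.hstack([A[:300],B[:300]]); 
bot_=np.hstack([C,np.zeros((300,4,3),np.uint8),D,np.zeros((300,4,3),np.uint8)])
cv2.imwrite('pics/c1.png',np.vstack([top,bot_]))
E
```

```text
(no output)
```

View pics/c1.png

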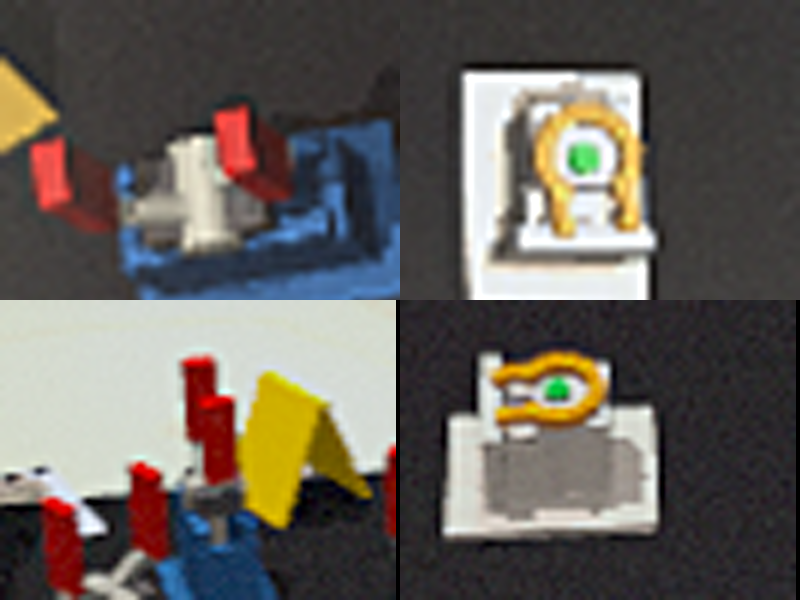

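The crop confirms it: one pliers stands in the blue stand, its handle tops at top-view pixels (136.2,201.2) and (159.4,197.4). The copper ring has its green spigot at (348.4,209.6), with lugs towards the robot.

```bash
python3 - <<'E'
from h import *
a=np.load('pics/top0.npz')
h1=at(a,136.2,201.2,136);h2=at(a,159.4,197.4,136);print('handles',h1,h2,np.linalg.norm(h1-h2))
m=(h1+h2)/2; d=h1-h2;print('mid',m,'yaw of y',np.arctan2(d[1],d[0]))
print('ring',at(a,348.4,209.6,50),'lugtip',at(a,349.6,218.5,50))
print('pivot top',at(a,249,180,98),at(a,249,185,98))
E
```

```text
handles [493.02416029 292.70430845 136.        ] [497.09764635 238.45177715 136.        ] 54.4052427749835
mid [495.06090332 265.5780428  136.        ] yaw of y 1.645739502602488
ring [ 439.4966065 -221.0809314   50.       ] lugtip [ 416.450019   -220.81265078   50.        ]
pivot top [528.96975225  26.00276044  98.        ] [516.32176533  27.10407653  98.        ]
```

Call:
{"method": "apply_moves", "body": {"fingers": [85,85,85,85,85,85,85,85], "travel": [[-58,-19.6,0],[-58,-19.6,0],[-58,-19.6,0],[-58,-19.6,0],[-58,-19.6,0],[-58,-19.6,0],[-58,-19.6,0],[0,0,0]], "twist": [[0,0,0],[0,0,0],[0,0,0],[0,0,0],[0,0,0],[0,0,0],[0,0,-0.17],[0,0,-0.17]]}}

```text
t: 1.1
eef_pos: [497.6, 263.3, 403.8]
tcp_rot: [-3.141, 0.0, -3.071]
wrist_force: [0.4, 0.3, 0.2]
finger_gap: 85.0
gripper_force: 0.0
```

```bash
python3 - <<'E'
from h import *
s=bot.get_state();print(s['t'],s['joints'],s['eef_pos'],s['tcp_rot'])
w=snap('wrist','w1'); a=snap('top','t1')
cv2.imwrite('pics/w1b.png',cv2.resize(np.hstack([w['img']])[:,:,::-1],(800,600),interpolation=cv2.INTER_CUBIC))
print(ray(w,256,192))
E
```

```text
1.1 [ 4.86986788e-01  3.25807676e-01 -4.62977548e-02  1.19874810e+00
 -9.50014850e-04  4.16307997e-01] [497.63048391 263.34919484 403.81613288] [-3.14070065e+00  3.31854699e-04 -3.07091369e+00]
(array([424.81468729, 259.00223222, 372.30437565]), array([ 0.2673322 ,  0.02466686, -0.96346581]))
```

View pics/w1b.png

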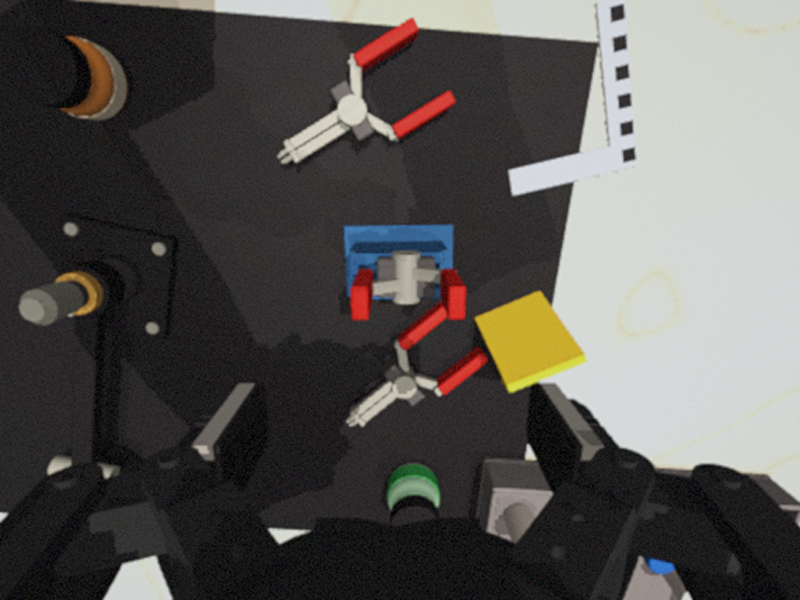

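The wrist view shows the pliers in the blue stand at about (407,295), handles at (360,300) and (456,298), the stub's top at (38,305). Enlarging.

```bash
python3 - <<'E'
from h import *
w=np.load('pics/w1.npz')
def c(s,x0,y0,w,h,k): return cv2.resize(s['img'][y0:y0+h,x0:x0+w,::-1],(w*k,h*k),interpolation=cv2.INTER_CUBIC)
cv2.imwrite('pics/c2.png',np.vstack([c(w,212,140,100,72,8)[:,:800],]))
E
```

```text
(no output)
```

View pics/c2.png

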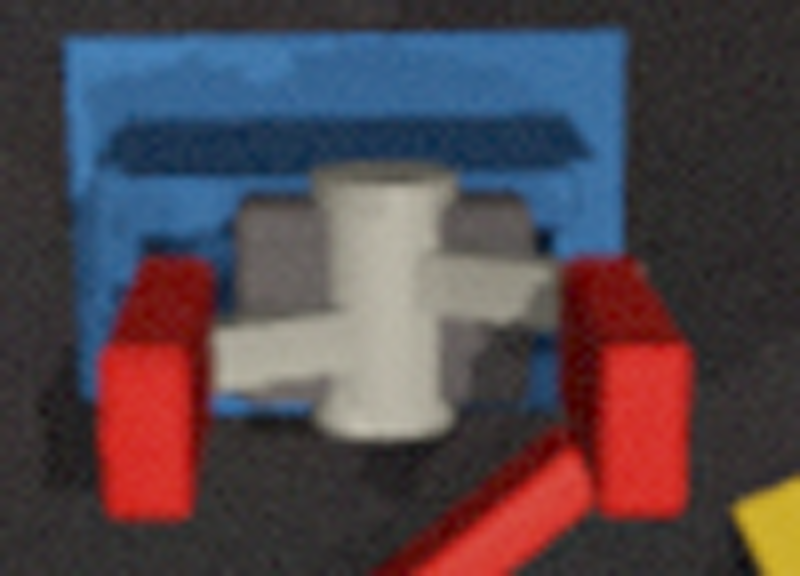

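The handle tops' centres in the crop are (147,432) and (646,431), all as expected for the upright pliers.

```bash
python3 - <<'E'
from h import *
w=np.load('pics/w1.npz')
P=lambda x,y,z:at(w,212+(x+.5)/8-.5,140+(y+.5)/8-.5,z)
h1=P(147,432,136);h2=P(646,431,136);d=h2-h1
print(h1,h2,np.linalg.norm(d),'mid',(h1+h2)/2,np.arctan2(d[1],d[0]))
L=[P(*q,136) for q in[(103,345),(190,345),(190,520),(105,520)]];R=[P(*q,136) for q in[(605,347),(692,347),(686,515),(600,517)]]
print(np.round(L,1),np.round(R,1))
# stub top in this view
print('stub', at(w,38/800*512,305*.64,98))
E
```

```text
[493.37670784 242.72571742 136.        ] [489.43778816 296.38151138 136.        ] 53.80017949868789 mid [491.407248  269.5536144 136.       ] 1.6440757688464647
[[484.1 237.6 136. ]
 [483.4 246.8 136. ]
 [503.  247.9 136. ]
 [503.7 238.6 136. ]] [[480.5 291.  136. ]
 [479.8 300.3 136. ]
 [498.6 301.8 136. ]
 [499.5 292.4 136. ]]
stub [520.79950975  34.21622238  98.        ]
```

Call:
{"method": "apply_moves", "body": {"fingers": [85,85,85,85,85,85,85,85], "travel": [[2.8,3.6,40],[0,0,35],[0,0,0],[0,0,0],[0,0,0],[0,0,0],[0,0,0],[0,0,0]], "twist": [[0,0,0],[0,0,0],[0,0,0],[0,0,0],[0,0,0],[0,0,0],[0,0,0],[0,0,0]]}}

```text
t: 2.2
eef_pos: [491.4, 269.4, 329.9]
tcp_rot: [3.141, 0.0, -3.071]
wrist_force: [0.2, -1.2, 0.2]
finger_gap: 85.4
gripper_force: 0.0
```

```bash
python3 - <<'E'
from h import *
s=bot.get_state();print(s['t'],s['eef_pos'],s['tcp_rot'])
w=snap('wrist','w2'); 
hsv=cv2.cvtColor(w['img'],cv2.COLOR_RGB2HSV)
m=(((hsv[...,0]<6)|(hsv[...,0]>174))&(hsv[...,1]>170)&(hsv[...,2]>190)).astype(np.uint8)
n,_,st,ce=cv2.connectedComponentsWithStats(m)
for i in range(1,n):
  if st[i,4]>40: print(st[i],ce[i],at(w,*ce[i],136))
for p in [(491.4,269.5,136)]: print(proj(w,p))
crop(w,206,150,306,225,8,'c3')
E
```

```text
2.2 [491.40982714 269.42061781 329.93494617] [ 3.14143886e+00  3.07298114e-04 -3.07058162e+00]
[211   0  49  29 475] [232.16210526  11.99578947] [371.58337988 250.73941239 136.        ]
[243  51  50  35 520] [267.78269231  68.19423077] [396.01519256 270.6505639  136.        ]
[204 222  13  23 258] [209.50387597 233.03100775] [492.00876116 242.64836753 136.        ]
[290 222  13  26 316] [296.15189873 234.67721519] [489.29533592 296.22512962 136.        ]
[281 260  32  28 263] [297.04562738 273.51330798] [516.38594256 299.88733288 136.        ]
[[252.88265113 234.97089151]]
```

Call:
{"method": "apply_moves", "body": {"fingers": [85,85,85,85,85,62,62,62], "travel": [[0,0,25],[0,0,25],[0,0,11],[0,0,0],[0,0,0],[0,0,0],[0,0,0],[0,0,0]], "twist": [[0,0,0],[0,0,0],[0,0,0],[0,0,0],[0,0,0],[0,0,0],[0,0,0],[0,0,0]], "force": 30}}

```text
t: 3.25
eef_pos: [491.8, 269.3, 269.8]
tcp_rot: [-3.142, 0.002, -3.071]
wrist_force: [-0.0, -2.1, 5.3]
finger_gap: 61.7
gripper_force: 6.1
```

```bash
python3 - <<'E'
from h import *
s=bot.get_state();print(s['t'],s['eef_pos'],s['tcp_rot'],s['finger_gap'],s['gripper_force'],s['wrist_force'])
E
```

```text
3.25 [491.76118717 269.3499273  269.82012346] [-3.14151866e+00  1.95465763e-03 -3.07061683e+00] 61.71623056284967 6.108051091432571 [-0.03947712 -2.109522    5.29094434]
```

Call:
{"method": "apply_moves", "body": {"fingers": [62,62,62,62,62,62,62,62], "travel": [[0,0,-5],[0,0,-15],[0,0,-25],[0,0,-30],[0,0,-30],[0,0,-25],[0,0,-10],[0,0,0]], "twist": [[0,0,0],[0,0,0],[0,0,0],[0,0,0],[0,0,0],[0,0,0],[0,0,0],[0,0,0]]}}

```text
t: 4.25
eef_pos: [491.4, 269.5, 409.3]
tcp_rot: [3.141, 0.001, -3.07]
wrist_force: [1.0, -0.5, -1.5]
finger_gap: 61.9
gripper_force: 6.1
```

```bash
python3 - <<'E'
from h import *
s=bot.get_state();print(s['t'],s['eef_pos'],s['tcp_rot'],s['finger_gap'],s['gripper_force'],s['wrist_force'])
w=snap('wrist','w3');b=snap('side','side3')
p=proj(b,s['eef_pos']-[0,0,205])[0].astype(int);print(p)
c=lambda s,x0,y0,k:cv2.resize(s['img'][max(y0,0):y0+100,x0:x0+100,::-1],(400,400),interpolation=cv2.INTER_CUBIC)
cv2.imwrite('pics/c4.png',np.hstack([c(b,p[0]-50,p[1]-50,4),cv2.resize(w['img'][134:384,131:381,::-1],(400,400))]))
E
```

```text
4.25 [491.43389626 269.53740774 409.28811687] [ 3.14093426e+00  1.07855592e-03 -3.07030402e+00] 61.916584899349814 6.095473542809486 [ 0.95894631 -0.47713795 -1.52323199]
[236 122]
```

View pics/c4.png

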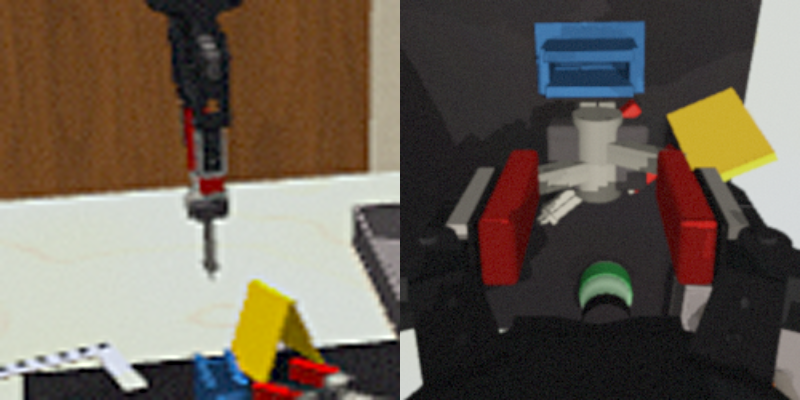

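Call:
{"method": "apply_moves", "body": {"fingers": [62,62,62,62,62,62,62,62], "travel": [[0,-25,0],[10,-55,0],[10,-60,0],[12,-60,0],[12,-60,0],[12,-60,0],[10,-60,0],[0,-50,0]], "twist": [[0,0,0.071],[0,0,0],[0,0,0],[0,0,0],[0,0,0],[0,0,0],[0,0,0],[0,0,0]]}}

```text
t: 5.35
eef_pos: [425.7, -162.3, 407.7]
tcp_rot: [3.141, -0.002, 3.141]
wrist_force: [0.5, 0.7, -1.0]
finger_gap: 62.0
gripper_force: 6.1
```

Call:
{"method": "apply_moves", "body": {"fingers": [62,62,62,62,62,62,62,62], "travel": [[0,0,25],[0,0,35],[0,0,0],[0,0,0],[0,0,0],[0,0,0],[0,0,0],[0,0,0]], "twist": [[0,0,0],[0,0,0],[0,0,0],[0,0,0],[0,0,0],[0,0,0],[0,0,0],[0,0,0]]}}

```text
t: 6.35
eef_pos: [427.3, -160.5, 349.0]
tcp_rot: [-3.141, 0.0, -3.141]
wrist_force: [-0.5, 0.0, -1.2]
finger_gap: 62.0
gripper_force: 6.1
```

```bash
python3 - <<'E'
from h import *
s=bot.get_state();print(s['t'],s['joints'],s['eef_pos'],s['tcp_rot'],s['finger_gap'],s['wrist_force'])
w=snap('wrist','w4')
p=proj(w,[(439.5,-221,50),s['eef_pos']-[0,0,269]]);print(p)
x,y=p[0].astype(int)
c=lambda s,x0,y0,w_,h_,k:cv2.resize(s['img'][max(y0,0):y0+h_,max(x0,0):x0+w_,::-1],(w_*k,h_*k),interpolation=cv2.INTER_CUBIC)
print(max(x-40,0),max(y-37,0))
cv2.imwrite('pics/c5.png',c(w,x-40,y-37,80,75,8))
E
```

```text
6.35 [-3.59269154e-01  1.76944682e-01 -3.99971917e-01  9.93367365e-01
 -2.73795865e-05 -3.59599177e-01] [ 427.27625344 -160.47588197  348.96566815] [-3.14138673e+00  4.69956437e-04 -3.14126259e+00] 61.97335350700458 [-0.45102484  0.02651125 -1.24587623]
[[191.96753087 202.36858312]
 [253.28003529 199.47993241]]
151 165
```

View pics/c5.png

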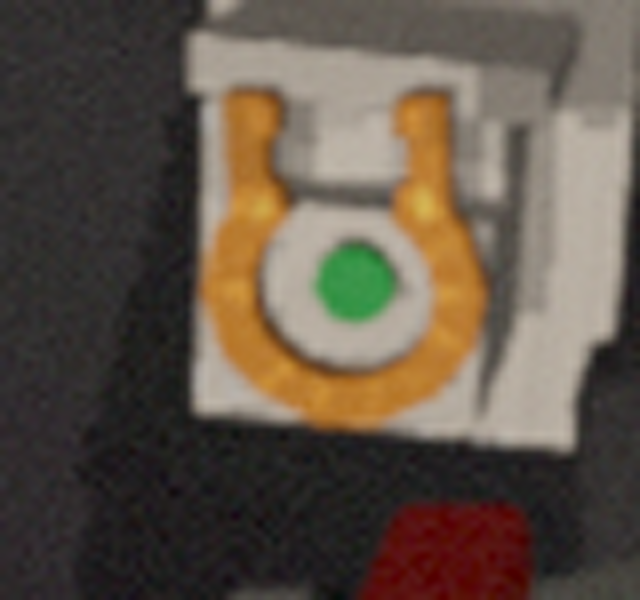

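The enlarged wrist crop shows the closed ring clearly: outline spans x 203–487, back at (345,428), lug tips at (250,90) and (425,90), the notches around y≈150 with inner faces at x≈277 and 403; green spigot at (356,282).

```bash
python3 - <<'E'
from h import *
w=np.load('pics/w4.npz')
W=lambda x,y,z=50:np.round(at(w,151+(x+.5)/8-.5,165+(y+.5)/8-.5,z)[:2],1)
for n,q in dict(L=(203,285),R=(487,285),back=(345,428),tl=(250,90),tr=(425,90),lo=(226,130),ro=(452,130),lo2=(230,180),ro2=(455,180)).items(): print(n,W(*q))
print('spigot',W(356,282,48.5))
# orange fit
im=w['img'];hsv=cv2.cvtColor(im,cv2.COLOR_RGB2HSV)
m=((hsv[...,0]>8)&(hsv[...,0]<26)&(hsv[...,1]>130)&(hsv[...,2]>90)).astype(np.uint8)
m[:,:151]=0;m[:,232:]=0;m[:165]=0;m[240:]=0
v,u=np.nonzero(m);P=np.array([at(w,a,b,50)[:2] for a,b in zip(u,v)])
print(len(P),P.min(0),P.max(0),P.mean(0))
# symmetry axis: per x-slices the mid y
for x0 in range(int(P[:,0].min()),int(P[:,0].max()),3):
  s=P[(P[:,0]>=x0)&(P[:,0]<x0+3)]; print(x0+1.5,round(s[:,1].min(),1),round(s[:,1].max(),1),round((s[:,1].min()+s[:,1].max())/2,2))
E
```

```text
L [ 437.3 -236.6]
R [ 437.2 -201.7]
back [ 456.  -220.3]
tl [ 412.8 -229.1]
tr [ 412.8 -208.1]
lo [ 417.7 -232.3]
ro [ 417.7 -205.1]
lo2 [ 423.9 -232.3]
ro2 [ 423.9 -205. ]
spigot [ 437.3 -218.1]
596 [ 412.96987389 -236.71003786] [ 455.93677262 -202.09256356] [ 435.86342878 -219.44378913]
413.5 -231.9 -206.0 -218.95
416.5 -232.2 -206.0 -219.11
419.5 -231.4 -206.2 -218.81
422.5 -231.6 -206.3 -218.99
425.5 -231.9 -205.5 -218.71
428.5 -233.1 -203.8 -218.42
431.5 -234.3 -203.8 -219.05
434.5 -235.4 -203.0 -219.2
437.5 -236.6 -202.1 -219.36
440.5 -236.7 -202.2 -219.47
443.5 -235.1 -203.3 -219.24
446.5 -234.3 -204.5 -219.39
449.5 -232.5 -206.6 -219.53
452.5 -228.7 -209.7 -219.22
455.5 -224.9 -215.9 -220.41
```

Call:
{"method": "apply_moves", "body": {"fingers": [62,62,62,62,62,62,62,62], "travel": [[1.3,-10,0],[2,-20,0],[2,-20,0],[0,-9,0],[0,0,9],[0,0,10],[0,0,0],[0,0,0]], "twist": [[0,0,0],[0,0,0],[0,0,0],[0,0,0],[0,0,0],[0,0,0],[0,0,0],[0,0,0]]}}

```text
t: 7.4
eef_pos: [421.9, -219.1, 329.5]
tcp_rot: [3.141, -0.0, -3.141]
wrist_force: [0.1, -0.9, -0.7]
finger_gap: 62.3
gripper_force: 6.1
```

```bash
python3 - <<'E'
from h import *
s=bot.get_state();print(s['t'],s['eef_pos'],s['tcp_rot'],s['finger_gap'],s['wrist_force'])
w=snap('wrist','w5');b=snap('side','side5')
p=proj(w,[(422,-219.4,50)])[0].astype(int);q=proj(b,[(422,-219.4,60)])[0].astype(int);print(p-[25,37],q-[25,37])
c=lambda s,x0,y0,w_,h_,k:cv2.resize(s['img'][max(y0,0):y0+h_,max(x0,0):x0+w_,::-1],(w_*k,h_*k),interpolation=cv2.INTER_CUBIC)
cv2.imwrite('pics/c6.png',np.hstack([c(w,p[0]-25,p[1]-37,50,75,8),c(b,q[0]-25,q[1]-37,50,75,8)]))
E
```

```text
7.4 [ 421.94321648 -219.07741973  329.53021958] [ 3.14131014e+00 -4.21332366e-04 -3.14059612e+00] 62.290726671373406 [ 0.05949174 -0.92361953 -0.66896194]
[227 159] [206 229]
```

View pics/c6.png

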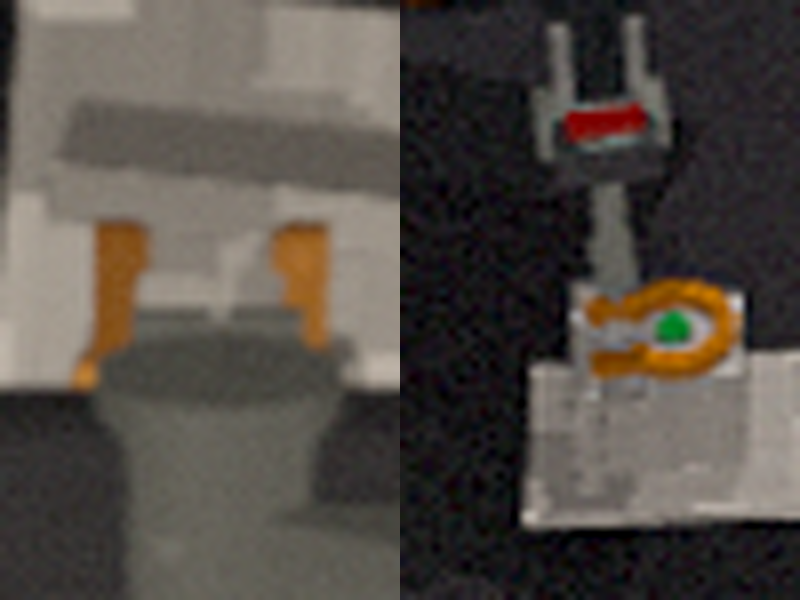

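```bash
python3 - <<'E'
from h import *
w=np.load('pics/w5.npz');b=np.load('pics/side5.npz')
for z in(50,62,72,90): 
  print(z,(proj(w,[(421.9,-219.1,z)])[0]-[227,159])*8,(proj(b,[(421.9,-219.1,z)])[0]-[206,229])*8+[400,0])
print('ring tip/back/notch side',[(np.round((proj(b,[p])[0]-[206,229])*8+[400,0])) for p in[(414,-230,47),(414,-209,47),(456,-219.4,47),(422,-219.4,50)]])
W=lambda x,y,z=50:np.round(at(w,227+(x+.5)/8-.5,159+(y+.5)/8-.5,z)[:2],1)
for q in[(148,240),(275,240),(95,270),(330,270),(211,222)]:print(q,W(*q))
print(W(133,310,72),W(303,310,72))
E
```

```text
50 [209.25603533 298.36965789] [606.55356954 323.29512577]
62 [208.92105976 329.59205181] [603.9767257  292.08803974]
72 [208.61712343 357.92134069] [601.79798561 265.70222293]
90 [208.00335792 415.12917944] [597.80245515 217.31401227]
ring tip/back/notch side [array([583., 362.]), array([576., 309.]), array([727., 317.]), array([607., 324.])]
(148, 240) [ 414.6 -226.4]
(275, 240) [ 414.6 -212.1]
(95, 270) [ 418.2 -232.4]
(330, 270) [ 418.1 -205.8]
(211, 222) [ 412.5 -219.3]
[ 416.3 -227.3] [ 416.3 -209.7]
```

The left panel shows the jaws centred at about x=220 between lugs with inner faces at 148 and 275 (mid 211), about 1 mm to the right. The side panel shows the jaw column near x=617 above lugs starting at 587. I'll refine the x-offset sub-pixel.

```bash
python3 - <<'E'
from h import *
b=np.load('pics/side5.npz');im=b['img'].astype(float)
g=im.mean(2)
for r in range(248,268):
  print(r,np.round(g[r,226:244]).astype(int))
sat=im[...,0]-im[...,2]
print('orange')
for r in range(262,280): print(r,np.round(sat[r,226:252]).astype(int))
E
```

```text
248 [53 51 43 44 43 55 43 41 49 51 36 43 36 18 15 27 23 40]
249 [49 53 41 48 46 55 47 49 48 48 45 42 41 23 27 23 45 36]
250 [50 51 50 41 46 40 42 46 48 47 54 50 49 24 25 32 47 40]
251 [56 51 55 55 46 46 52 57 45 42 35 29 27 10 36 37 43 41]
252 [39 43 30 31 70 81 96 89 29 19 20 22 19 32 45 48 39 41]
253 [22 25 12 37 79 92 99 84 40 28 30 24  6 49 44 45 32 40]
254 [26 29 27 29 73 99 94 91 49 16 22 17 37 45 32 41 38 41]
255 [ 12  28   9  37  81 100  93  85  53  18  25  18  39  39  39  37  39  36]
256 [ 25  18  15  22  65  97 101  83  44  15  30  36  42  39  34  46  43  37]
257 [24 19 11 14 64 95 95 93 63 18 18 37 42 42 44 40 38 44]
258 [15 23 17 30 70 97 95 95 85 30 19 32 37 31 27 44 35 38]
259 [14 24 24 59 89 98 91 94 85 46 37 37 31 36 26 49 38 43]
260 [24 17  2 52 84 90 94 99 86 44 23 27 27 38 38 38 46 37]
261 [24 29 24 50 88 92 93 95 91 56 29 32 33 34 28 39 47 39]
262 [ 0 15 18 16 64 87 98 96 94 70 29 29 38 26 30 38 30 40]
263 [18 21 32 37 69 92 93 89 95 74 20 39 44 40 42 41 39 45]
264 [22 60 89 85 89 88 87 91 93 77 50 54 60 73 73 69 86 82]
265 [ 13  71 122 132 115  90  96  89  76  71
[... 1390 characters left out ...]
66 155  50  17  -1   7   7]
273 [ -5   9   4  33  96 109 112 112 109 103 139 188 187 176 189 181 167 164
 155 115  67  21  12  11  13  13]
274 [  8   6   4  28 101 118 122 122 120 122 137 157 161 165 170 173 152 138
 120  65  16  11  13  13  19  16]
275 [ 11   6   7  27 101 128 116 115  97  87  95  96 115 115 125 109 104  92
  63  23  12  15  13  19  15  16]
276 [14 11 11 20 33 53 37 20 14 -5  7 31 49 59 63 50 39 13 -1 10 11 12 11 13
 15 15]
277 [12 15 10  9  7  1  2  5 12  8  6  5  2  5  2  5  9  9  7 15  9 11 14 15
 18 18]
278 [12 11 13  9  6 16 10 11 12 10 11 12  9 10 12 14 11 15 13 16 14 15 15 14
 17 15]
279 [11 12 13 15 13 11 13 12 11 11 16 15 12 12 11 12 13 17 12 15 15 13 10 12
 15 14]
```

Call:
{"method": "apply_moves", "body": {"fingers": [62,62,62,62,62,62,62,62], "travel": [[0.4,-0.8,0],[0,0,2],[0,0,4],[0,0,4],[0,0,4],[0,0,2],[0,0,0],[0,0,0]], "twist": [[0,0,0],[0,0,0],[0,0,0],[0,0,0],[0,0,0],[0,0,0],[0,0,0],[0,0,0]]}}

```text
t: 8.5
eef_pos: [421.6, -220.3, 313.8]
tcp_rot: [-3.142, 0.0, -3.141]
wrist_force: [-0.9, 0.1, -1.8]
finger_gap: 62.1
gripper_force: 6.1
```

```bash
python3 - <<'E'
from h import *
s=bot.get_state();print(s['t'],s['eef_pos'],s['finger_gap'],s['wrist_force'],s['wrist_torque'])
w=snap('wrist','w6');b=snap('side','side6')
g=b['img'].astype(int)
print((g[262:278,226:246,0]-g[262:278,226:246,2]))
print(g[260:272,226:240].mean(2).astype(int))
E
```

```text
8.5 [ 421.58676433 -220.32330362  313.79366334] 62.06664714930766 [-0.94924576  0.14893769 -1.8238771 ] [-0.05215157  0.00374817  0.00752239]
[[  0  -5  -3  -7   9   5  10   9   9 -14   7  -8 -11 -16  -5 -10  -4  -6
   -1  -1]
 [ -2  -3   0  10   5   6  11   9   5   2 -12   0   5  18  16   3  14  20
   -6 -14]
 [  2   8   9   5   1   9  10   7   3   0  24  63  97 128 132 111 137 112
   52  30]
 [  5  10  12  18   9   4   6   9   1  23 113 146 139 121 137 141 157 177
  188 173]
 [ -9   0  29  46  30   3   6   8   2  37 143 137 131 129 117 117 130 151
  179 181]
 [ -1  -1  29  67  39   1   8  10  -3  40 125  91  93  83  53  69  66  73
  121 159]
 [ -1  -5  10  76  58   0   7   6   4  25  71  23  -2 -23 -33 -12  -2   6
   43 138]
 [  0   8   7  32  52   1   6   8   4  15  15   3 -11 -30 -36 -33   4   6
   10  98]
 [ -3  10  14  11   7   3   5   8   4   0  11   8  -9 -31 -39 -35   4   4
   22 103]
 [  0   5  10   8  10  10   2   0   2   9   8   9   1 -18 -11  -3  12  33
  116 175]
 [  0   8  14   7  18  19   2   0  30  98 109  48  21   9   3  20  58 112
  167 164]
 [ -5   7   9  25 108 1
[... 411 characters left out ...]
0  12  12  69  99  95  91  66  23   0  23  22  34]
 [ 12  20  31   6  58  97  96  88  60  19  19  29  43  31]
 [ 31   8  18  15  57  91  94 101  83   5  13  21  35  23]
 [ 12  20  31  16  59  93  91  97  81  12  32  37  36  44]
 [ 13  58  89  88  63  76  90 101  81  43  37  56  65  74]
 [ 10  70 121 127  99  84  90  90  90  69  68  77  76  78]
 [ 19  50 101 104  91  84  93  97  97  93  74  70  69  66]
 [ 18  62 102  89  75  88  98  95  93  83  64  78  76  80]
 [  0 112 141  91  66  82  97  92  88  81  76 109 122  78]
 [  2  71 112  98  79  89  91  91  86  84 107 123  74  43]
 [ 11  75 112 107 107  85  91  90  94  93 113 116  69  47]
 [  1  83 112 106 102  97  92  92  98 100 117 112  75  62]]
```

Call:
{"method": "apply_moves", "body": {"fingers": [59,56,53,50,47,47,47,47], "travel": [[0,0,0],[0,0,0],[0,0,0],[0,0,0],[0,0,0],[0,0,0],[0,0,0],[0,0,0]], "twist": [[0,0,0],[0,0,0],[0,0,0],[0,0,0],[0,0,0],[0,0,0],[0,0,0],[0,0,0]], "force": 40}}

```text
t: 9.6
eef_pos: [421.6, -220.3, 313.7]
tcp_rot: [3.141, 0.0, -3.141]
wrist_force: [1.2, 1.5, -1.2]
finger_gap: 46.9
gripper_force: 11.5
```

```bash
python3 - <<'E'
from h import *
s=bot.get_state();print(s['t'],s['eef_pos'],s['finger_gap'],s['gripper_force'],s['wrist_force'],s['wrist_torque'])
E
```

```text
9.6 [ 421.56906729 -220.28972399  313.70527669] 46.896673532988146 11.489077359437943 [ 1.23290862  1.46421265 -1.23516718] [ 0.15802714 -0.07805524  0.04056935]
```

Call:
{"method": "apply_moves", "body": {"fingers": [44,41,38,35,33,33,33,33], "travel": [[0,0,0],[0,0,0],[0,0,0],[0,0,0],[0,0,0],[0,0,0],[0,0,0],[0,0,0]], "twist": [[0,0,0],[0,0,0],[0,0,0],[0,0,0],[0,0,0],[0,0,0],[0,0,0],[0,0,0]]}}

```text
t: 10.6
eef_pos: [421.7, -220.5, 313.9]
tcp_rot: [-3.141, 0.0, -3.142]
wrist_force: [-0.2, -1.7, 4.2]
finger_gap: 33.5
gripper_force: 22.0
```

```bash
python3 - <<'E'
from h import *
s=bot.get_state();print(s['t'],s['eef_pos'],s['finger_gap'],s['gripper_force'],s['wrist_force'],s['wrist_torque'])
w=snap('wrist','w7');b=snap('side','side7')
p=proj(w,[(422,-219.4,50)])[0].astype(int);q=proj(b,[(422,-219.4,60)])[0].astype(int);print(p-[25,37],q-[25,37])
c=lambda s,x0,y0,w_,h_,k:cv2.resize(s['img'][max(y0,0):y0+h_,max(x0,0):x0+w_,::-1],(w_*k,h_*k),interpolation=cv2.INTER_CUBIC)
cv2.imwrite('pics/c7.png',np.hstack([c(w,p[0]-40,p[1]-57,80,100,5),c(b,q[0]-25,q[1]-31,50,62,8)[:500]]))
E
```

```text
10.6 [ 421.65903178 -220.54163524  313.87778976] 33.47602125252881 22.009035050868988 [-0.24822705 -1.74739309  4.17124869] [-0.40208255  0.13298911  0.03292278]
[229 164] [206 229]Traceback (most recent call last):
  File "<stdin>", line 6, in <module>
    return _nx.concatenate(arrs, 1, dtype=dtype, casting=casting)
           ~~~~~~~~~~~~~~~^^^^^^^^^^^^^^^^^^^^^^^^^^^^^^^^^^^^^^^
ValueError: all the input array dimensions except for the concatenation axis must match exactly, but along dimension 0, the array at index 0 has size 500 and the array at index 1 has size 496
```

```bash
python3 - <<'E'
from h import *
w=np.load('pics/w7.npz');b=np.load('pics/side7.npz')
c=lambda s,x0,y0,w_,h_,k:cv2.resize(s['img'][y0:y0+h_,x0:x0+w_,::-1],(w_*k,h_*k),interpolation=cv2.INTER_CUBIC)
cv2.imwrite('pics/c7.png',np.hstack([c(w,214,144,80,100,5),cv2.resize(b['img'][236:286,206:246,::-1],(400,500),interpolation=cv2.INTER_CUBIC)]))
E
```

```text
(no output)
```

View pics/c7.png

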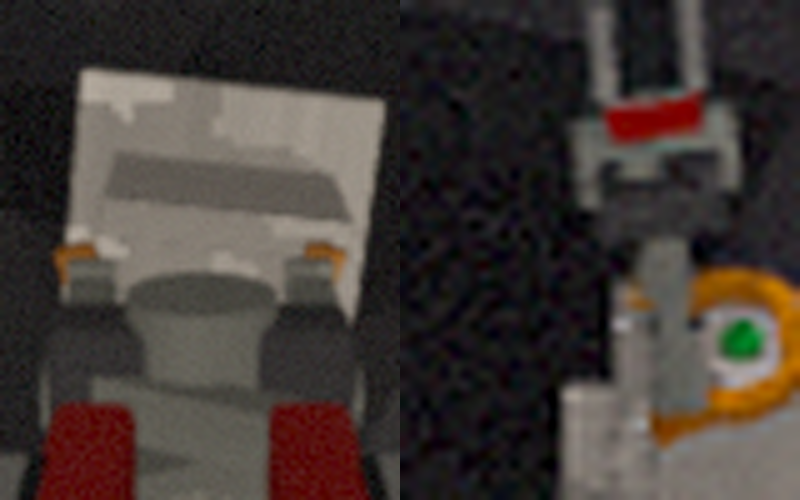

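The ring is spread wide, with its lugs at (75,262) and (325,258) just outside the jaws, and the green spigot is free inside the ring in the side panel. Lifting.

Call:
{"method": "apply_moves", "body": {"fingers": [30,28,28,28,28,28,28,28], "travel": [[0,0,0],[0,0,0],[0,0,-3],[0,0,-6],[0,0,-15],[0,0,-25],[0,0,-25],[0,0,-16]], "twist": [[0,0,0],[0,0,0],[0,0,0],[0,0,0],[0,0,0],[0,0,0],[0,0,0],[0,0,0]]}}

```text
t: 11.7
eef_pos: [421.6, -220.1, 404.9]
tcp_rot: [3.141, 0.001, -3.141]
wrist_force: [-0.2, 0.1, -1.8]
finger_gap: 31.5
gripper_force: 40.1
```

```bash
python3 - <<'E'
from h import *
s=bot.get_state();print(s['t'],s['eef_pos'],s['finger_gap'],s['gripper_force'],s['wrist_force'],s['wrist_torque'])
w=snap('wrist','w8');b=snap('side','side8');a=snap('top','top8')
g=b['img'].astype(int);m=(g[...,0]-g[...,2]>60);
q=proj(b,[s['eef_pos']-[-10,0,263]])[0].astype(int);print(q)
y,x=np.nonzero(m[q[1]-20:q[1]+20,q[0]-30:q[0]+30]);print(len(x),x.min()+q[0]-30,x.max()+q[0]-30,y.min()+q[1]-20,y.max()+q[1]-20)
G=w['img'].astype(int);M=(G[...,0]-G[...,2]>50)&(G[...,1]>60);y,x=np.nonzero(M[190:300,200:310]);print('wrist orange',len(x),sorted(set(zip((x+200).tolist(),(y+190).tolist())))[:60])
E
```

```text
11.7 [ 421.56552821 -220.14782551  404.85045446] 31.51827390080607 40.069289803504944 [-0.15855437  0.07952902 -1.84532864] [-0.00162047 -0.00319589  0.01152609]
[233 237]
212 203 246 217 248
wrist orange 45 [(225, 195), (225, 196), (226, 194), (226, 195), (226, 196), (226, 197), (226, 198), (226, 199), (227, 194), (227, 195), (227, 196), (227, 197), (227, 198), (227, 199), (228, 194), (228, 195), (229, 193), (229, 194), (229, 195), (230, 194), (230, 195), (231, 193), (231, 194), (231, 195), (232, 194), (232, 195), (276, 194), (277, 194), (278, 194), (278, 195), (279, 194), (279, 195), (280, 195), (281, 195), (281, 196), (281, 197), (281, 198), (281, 199), (281, 200), (282, 195), (282, 196), (282, 197), (282, 198), (282, 199), (283, 196)]
```

Call:
{"method": "apply_moves", "body": {"fingers": [28,28,28,28,28,28,28,28], "travel": [[-10,20,0],[-20,40,0],[-23,50,0],[-20,45,0],[-10,25,0],[0,0,0],[0,0,0],[0,0,0]], "twist": [[0,0,0],[0,0,0],[0,0,0],[0,0,0],[0,0,0],[0,0,0],[0,0,0],[0,0,0]]}}

```text
t: 12.85
eef_pos: [504.0, -41.1, 403.3]
tcp_rot: [-3.141, -0.001, 3.14]
wrist_force: [-0.1, -0.1, -1.0]
finger_gap: 31.8
gripper_force: 40.1
```

```bash
python3 - <<'E'
from h import *
s=bot.get_state();print(s['t'],s['eef_pos'],s['tcp_rot'],s['finger_gap'],s['gripper_force'],s['wrist_force'])
w=snap('wrist','w9')
p=proj(w,[(521,30,98),(521,30,58),s['eef_pos']-[0,0,268]]);print(p)
x,y=p[0].astype(int)
c=lambda s,x0,y0,w_,h_,k:cv2.resize(s['img'][max(y0,0):y0+h_,max(x0,0):x0+w_,::-1],(w_*k,h_*k),interpolation=cv2.INTER_CUBIC)
print(x-40,y-40)
cv2.imwrite('pics/c8.png',np.hstack([c(w,x-40,y-40,66,75,8),cv2.resize(w['img'][:,:,::-1],(272,204))if 0 else np.zeros((600,0,3),np.uint8)]))
# stub-top: sub-image gray bright
b=snap('side','side9')
E
```

```text
12.85 [504.0069631  -41.10394823 403.33632976] [-3.14145822e+00 -1.00224415e-03  3.14044105e+00] 31.75259939092451 40.13343393802643 [-0.12386878 -0.07704133 -1.03943336]
[[323.68324816 205.33588626]
 [315.5188049  194.44739128]
 [253.27023426 200.23201842]]
283 165
```

View pics/c8.png

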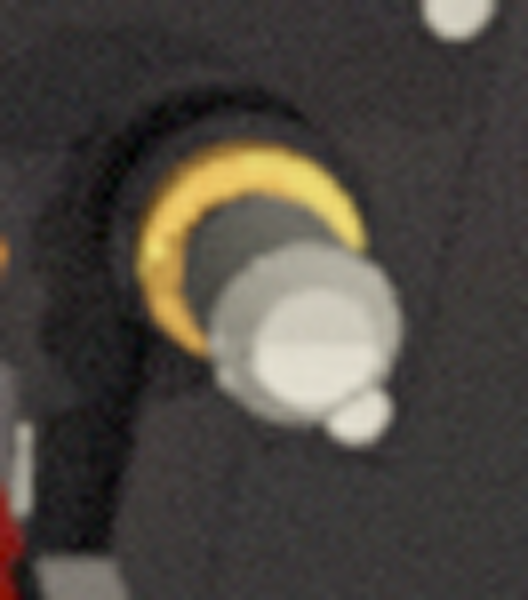

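The final view shows the stub top disc (z=98) centred at crop (317,348), 126 px wide, the 24 mm shoulder (z=92) centred at (306,332), and the brass spacer's rim at x 137–366, top y 143.

```bash
python3 - <<'E'
from h import *
w=np.load('pics/w9.npz')
W=lambda x,y,z:np.round(at(w,283+(x+.5)/8-.5,165+(y+.5)/8-.5,z)[:2],1)
print('top',W(317,348,98),W(254,348,98),W(380,348,98),W(317,288,98),W(317,408,98))
print('sh92',W(306,332,92),W(210,332,92),W(403,332,92),W(306,240,92),W(306,425,92))
print('spacer',W(137,255,58),W(366,255,58),W(252,143,58),W(205,355,58))
# brass fit
hsv=cv2.cvtColor(w['img'],cv2.COLOR_RGB2HSV)
m=((hsv[...,0]>10)&(hsv[...,0]<30)&(hsv[...,1]>110)&(hsv[...,2]>110));m[:,:298]=0;m[:,335:]=0;m[:180]=0;m[212:]=0
v,u=np.nonzero(m);P=np.array([at(w,a,b,58)[:2] for a,b in zip(u,v)])
# outer boundary circle r=15.5 : robust
from scipy.optimize import least_squares
pts=[]
c0=P.mean(0)+[5,4]
ang=np.arctan2(P[:,1]-c0[1],P[:,0]-c0[0]);r=np.hypot(*(P-c0).T)
for k in np.arange(-np.pi,np.pi,.2):
  q=(ang>=k)&(ang<k+.2)
  if q.sum()>1: pts.append(P[q][r[q].argmax()])
pts=np.array(pts)
f=least_squares(lambda p:np.hypot(*(pts-p).T)-15.3,c0,loss='soft_l1');print('fit',f.x,np.round(f.fun,1))
# side view prediction of the stub
b=np.load('pics/side9.npz');print(proj(b,[(f.x[0],f.x[1],z) for z in(62,92,98)]),)
G=b['img'].mean(2).astype(int)
p=proj(b,[(f.x[0],f.x[1],94)])[0].astype(int);print(p);print(G[p[1]-6:p[1]+14:1,p[0]-10:p[0]+12])
E
```

```text
top [523.9  28.7] [523.9  20.7] [523.9  36.7] [515.9  28.1] [532.   29.2]
sh92 [523.8  28.6] [523.7  16.2] [523.8  41.2] [511.4  27.8] [536.6  29.5]
spacer [523.4  12. ] [523.4  44.8] [506.8  27.5] [538.5  22.5]
fit [522.61945465  27.7876917 ] [-0.1  0.6  0.3  0.5  0.3 -0.1 -0.   0.3  0.5  0.1  0.8  0.7  1.   1.6
  1.3  1.3  0.8  0.7  0.1  0.3  0.1  0.4 -0.2]
[[258.94958987 200.38701016]
 [258.7353499  191.51124042]
 [258.69168702 189.70232675]]
[258 190]
[[ 69  68  47  52  53  55  84  89  80  97  88  56  32  41  27  37  33  33
   35  32  45  40]
 [ 34  31  39  32  56  86  88  86  83  95  88  59  40  50  56  43  41  39
   33  39  39  37]
 [ 46  40  40  32  60 116 120  85  80  94  92  96 100  89  95  91  81  75
   56  33  34  44]
 [ 34  39  31  36  48  84  94  90  80  92  92  87  65  90 111 122 138 134
  114  64  31  34]
 [ 40  41  37  36  50  75  84  87  92  95  92  82  84  86  84  74  55  83
  100  90  70  38]
 [ 45  36  44  32  44  46  68  90  88  92  89 117 161 181 166 115  53  64
   91  97  74  34]
 [ 32  48  45  40  44  40  38  67  93  93  96 146 181 198 187 141  59  51
   79  9
[... 520 characters left out ...]
2  63  65  63  75  71  69  66
   49  42  33  36]
 [ 38  40  35  32  43  32  49  61  70  70  72  79  88  91  83  84  67  31
   36  29  39  33]
 [ 39  36  37  37  38  40  39  53  69  90  98  95  93  96  97  94  65  37
   37  40  36  44]
 [ 42  35  44  40  34  42  33  46  78  93  89  95  94  97  95  91  70  46
   27  33  43  38]
 [ 37  41  44  39  44  37  31  87 114  85  89  93  97  99  99  80  93 103
   38  36  33  33]
 [ 36  40  36  32  36  35  48 128 157  83  51  82  84  80  63  52  93 117
   69  44  41  36]
 [ 46  33  43  35  42  33  53 131 151  88  25  30  34  36  36  54  95 107
   54  35  39  40]
 [ 40  41  46  39  47  40  23  89 131 134  73  67  61  79  69 108 115  89
   35  32  30  31]]
```

```bash
python3 - <<'E'
from h import *
s=bot.get_state();print(s['eef_pos'])
for f in('w8','w9'):
  w=np.load(f'pics/{f}.npz');G=w['img'].astype(int);D=G[...,0]-G[...,2]
  print(f,'L',D[192:202,220:236].max(0),'R',D[192:202,272:288].max(0))
  for x in (224.5,283.2,254): print(at(w,x,196,141)[:2])
b=np.load('pics/side9.npz');g=b['img'].astype(int);D=g[...,0]-g[...,2]
e=np.array([504.0,-41.1,0])
for dx in(-7.3,0,10.5,30): print(dx,proj(b,[e+[dx,0,137],e+[dx,0,142]]).round(1).tolist())
q=proj(b,[e+[10,0,140]])[0].astype(int)
print(q[1]-12,q[0]-16);print(D[q[1]-12:q[1]+12,q[0]-16:q[0]+18])
E
```

```text
[504.13861448 -41.12345001 403.61582099]
w8 L [ 8  7  7  8 31 76 95 95 97 93 95 98 79 38 25 21] R [ 21  21  22  33  66  81  73  79  68  88 101  62   9  10   7   7]
[ 416.99845678 -244.44624231]
[ 416.97401279 -194.52532184]
[ 416.98617229 -219.35815523]
w9 L [  6   5   8   6  30  84 112 103 102 115 119 115 114  69  21  18] R [ 18  18  21  84 130 126 129 123  96 117 145 103  24   7   8   8]
[498.49467986 -65.38560019]
[498.54070217 -15.79037838]
[498.51780987 -40.45990415]
-7.3 [[252.5, 191.9], [252.5, 190.3]]
0 [[255.3, 191.6], [255.3, 190.0]]
10.5 [[259.4, 191.2], [259.3, 189.6]]
30 [[266.8, 190.5], [266.8, 188.8]]
178 243
[[ -62  -78  -64  -65  -58  -77 -101  -73   11    4    7    8    4    7
    10    7   -1   -2    0   -8   -4   -3   -4   -3    4   -1   -5   -1
     4    2   -2    3  -10   -1]
 [ -73  -59  -71  -75  -64  -79  -94  -75  -21    4    8   11   10    6
     8    9    1   -8    3    5   -6   -2   -2    6   -1  -10   -2   -1
    -6    2   -6   -4    3    0]
 [ -72  -74  -59  -60  -58  -80  -90  -84  -38   -3    4    9   10    8
     7    8    4   -1   -5    1    0   -6 
[... 3080 characters left out ...]
  2   -1    4   -1    5    3    3    3    2   -4  -12   30   62
    37    7   -8   -1   -2   -1   -4   -6   -1   -4   -5    2   -2   -1
     4   -3   -4   -3    0    2]
 [   0    2   -9    9   -2   -6    0   -1   -2   -7   -6  -12    5    3
    -3    0    7    4    2    1    7    9   16  -13    7    4    0   -3
     5    0    2   -2    3    3]
 [  -3    1    2    1   -2   -1   -6   -6    5    5   -3   -9   90   87
     0    0    9    8   10    5    9   83  105   -2    3   -1    4    0
    -4    0    0    0    4   -1]
 [  -4    1   -2    1    1    2    2    5    3   -2   -9   22  160  169
    69  -11    5    6    1   -5   -5  102  134   57  -12   -1    2    0
     2    0    2    8    3   -2]]
```

Call:
{"method": "apply_moves", "body": {"fingers": [28,28,28,28,28,28,28,28], "travel": [[-2,14,0],[-4,25,0],[-2.2,20,0],[0,10,0],[0,0,15],[0,0,17],[0,0,0],[0,0,0]], "twist": [[0,0,0],[0,0,0],[0,0,0],[0,0,0],[0,0,0],[0,0,0],[0,0,0],[0,0,0]]}}

```text
t: 13.95
eef_pos: [512.6, 28.3, 371.7]
tcp_rot: [-3.141, -0.0, 3.141]
wrist_force: [0.5, 0.1, -1.4]
finger_gap: 31.5
gripper_force: 40.2
```

```bash
python3 - <<'E'
from h import *
s=bot.get_state();print(s['t'],s['eef_pos'],s['tcp_rot'],s['finger_gap'],s['gripper_force'],s['wrist_force'])
# average several frames
f=[bot.snapshot('side') for _ in range(4)]
im=np.mean([x['img'].astype(float) for x in f],0);np.savez('pics/s10.npz',img=im,mtx=f[0]['mtx'],rvec=f[0]['rvec'],tvec=f[0]['tvec'])
w=snap('wrist','w10')
D=(im[...,0]-im[...,2]).astype(int);g=im.mean(2).astype(int)
print('D rows183-206 cols 246-282');print(D[183:206,246:278])
print('gray');print(g[188:206,246:278])
G=w['img'].astype(int);DD=G[...,0]-G[...,2];print('L',DD[192:202,220:236].max(0),'R',DD[192:202,272:288].max(0))
E
```

```text
13.95 [512.63111715  28.28140907 371.65167986] [-3.14141364e+00 -2.83718588e-04  3.14107998e+00] 31.4541988924174 40.157597064971924 [ 0.46786926  0.10250306 -1.44226677]
D rows183-206 cols 246-282
[[ -68  -74  -81  -87  -90 -100  -54   27   11    3    5    2   45  179
   237  239  236  214  155   78    8  -10   -4    0   -2   -2   -1    0
     1   -1    0   -4]
 [ -73  -80  -85  -78  -51  -52   -1   70   32    4    6    3   21   89
   118  118  136  163  171  175  102    3   -6   -3   -1   -1   -1    2
     0    0   -2    0]
 [  -9    0    9   12    9    2   23   74   57   16    4    3   24   71
    57   58   78   86  122  161  164   65  -15   -6   -1    1    0   -3
    -4   -1   -1   -1]
 [   5    3    1   -2    0   -1   -4   -6   -7    4    7    5    0   -7
   -13  -12  -21   -8   62  150  172  116  -15   -5   -1    0   -3   -2
    -1    0   -5    0]
 [  -2   -2    0   -1   -2    0    0   -4   -1    3    6    9    6    0
    -4   -3   -9  -19    7  113  185  144    6   -7   -6    2   -3    0
    -3    0    0    2]
 [   0    2   -1    0    1   -1    0   -3    2    6    7    7    4 
[... 4775 characters left out ...]
40  41  39  36  38  38  35  38]
 [ 35  35  37  36  34  30  38  28  41 127 151  91  27  33  35  38  37  49
   69  72  45  30  40  39  38  38  40  37  43  40  39  38]
 [ 30  33  31  34  31  36  35  26  26  88 137 130  76  70  60  72  56  71
   83  69  32  33  41  41  36  41  44  39  43  41  43  42]
 [ 33  33  33  35  34  35  35  33  31  69  99 118 147 129 119 137  79  83
   82  71  33  22  29  23  27  26  27  27  32  22  22  19]
 [ 31  27  21  23  29  32  34  30  25  56  85  89  83  86  89  88  91  86
   86  67  23  20  25  23  20  26  19  28  15  21  21  25]]
L [ 11   8   7  16  92 173 170 174 168 166 164 169 179 134  49  18] R [ 18  20  28 114 153 158 158 149 133 132 155 121  22   8   8   8]
```

Call:
{"method": "apply_moves", "body": {"fingers": [28,28,28,28,28,28,28,28], "travel": [[0.8,-0.3,0],[0,0,0],[0,0,2],[0,0,2],[0,0,2],[0,0,2],[0,0,2],[0,0,0]], "twist": [[0,0,0],[0,0,0],[0,0,0],[0,0,0],[0,0,0],[0,0,0],[0,0,0],[0,0,0]]}}

```text
t: 15.2
eef_pos: [511.8, 28.4, 361.5]
tcp_rot: [-3.142, -0.0, -3.141]
wrist_force: [-0.2, 0.1, -1.6]
finger_gap: 31.4
gripper_force: 40.2
```

```bash
python3 - <<'E'
from h import *
s=bot.get_state();print(s['t'],s['eef_pos'],s['tcp_rot'],s['finger_gap'],s['wrist_force'],s['wrist_torque'])
f=[bot.snapshot('side') for _ in range(4)]
im=np.mean([x['img'].astype(float) for x in f],0)
D=(im[...,0]-im[...,2]).astype(int)
print(D[185:198,246:272])
E
```

```text
15.2 [511.80858538  28.41049696 361.51197591] [-3.14158285e+00 -3.65422526e-04 -3.14139863e+00] 31.386150733115716 [-0.17618869  0.13007412 -1.63720138] [-0.00561253  0.02818073 -0.01908566]
[[ -3   0  14   8   9   3  16  14   7   7   8   1  11  58  64  62  49  35
   -1 -10  -8  -4  -4  -1  -1   2]
 [  2   2   2   0  -2  -5  40  39   7   6   8  -1  74 212 225 225 213 168
   77  19  -5  -7  -3  -2  -1   1]
 [  0   0   0  -1  -2  -3  22  38  18   4   5   2  36 126 117 120 143 170
  180 153  57 -14  -4  -3   0  -3]
 [ -3  -3   0   0  -4  -4  35  90  50   3   6   2  26  67  55  66  66 103
  146 185 140   4  -9  -1   0  -4]
 [ -1   0  -1   0  -4  -1  -7  -9  -2   6   6   5   5  -2  -2  -4  -6  -6
  115 181 162  46 -14   0  -2   1]
 [  0   0   0   0   1   1   1  -3  -1   4   9   6   5   6   7   7   5  -9
   36 154 173  89 -18  -6  -1  -1]
 [ -1  -1   0   2  -1   0   1   1   1   5   7   6   7   4   3   3   3  -5
   14 145 184 122 -20  -2   1   0]
 [  0   2  -2   1   0   0   2  -3   6  10   6   6   4   3   7   4   4  20
   71 157 161  88 -17  -4  -3   0]
 [ -3   1  -1   2   0  -4  -3  -2   5   5   2   3   3  43 122 109 107 152
  178 166 117  39 -11  -5   0  -1]
 [  1   0  -1   3   0   0  -1  -7  44  59  33  34  50  86 152 159 149 150
  138 113  71 -18  -9   0   0  -2]
 [ -1  -2   1  -1   0   0  -1 -13 109 193 171 119 120 112 102 116 105  97
   77  26 -10  -7  -3   1   0  -3]
 [  3   0   0  -3  -3   0  -3  -7  54 113 112  76  47  22   0   9  -5  -7
   -6  -8  -3  -3   2   2   0   0]
 [ -2   0   0   0   0   0   0  -5  -3  13   8  -8   0   2   3   0   4   5
    1  -3   0   2   0  -2  -3   3]]
```

Call:
{"method": "apply_moves", "body": {"fingers": [28,28,28,28,28,28,28,28], "travel": [[0,-0.3,1],[0,0,1],[0,0,1],[0,0,1],[0,0,1],[0,0,1],[0,0,1],[0,0,0]], "twist": [[0,0,0],[0,0,0],[0,0,0],[0,0,0],[0,0,0],[0,0,0],[0,0,0],[0,0,0]]}}

```text
t: 16.4
eef_pos: [511.8, 28.1, 354.6]
tcp_rot: [-3.142, -0.0, -3.141]
wrist_force: [0.4, -0.6, -1.5]
finger_gap: 31.5
gripper_force: 40.2
```

```bash
python3 - <<'E'
from h import *
s=bot.get_state();print(s['t'],s['eef_pos'],s['tcp_rot'],s['finger_gap'],s['wrist_force'],s['wrist_torque'])
E
```

```text
16.4 [511.83986972  28.08977488 354.58548141] [-3.14158594e+00 -2.31004733e-04 -3.14141270e+00] 31.52266195462103 [ 0.40642665 -0.61976967 -1.45454125] [-0.0078815   0.01434499  0.00138964]
```

Call:
{"method": "apply_moves", "body": {"fingers": [28,28,28,28,28,28,28,28], "travel": [[0,0,2],[0,0,2],[0,0,2],[0,0,2],[0,0,2],[0,0,2],[0,0,2],[0,0,1]], "twist": [[0,0,0],[0,0,0],[0,0,0],[0,0,0],[0,0,0],[0,0,0],[0,0,0],[0,0,0]]}}

```text
t: 17.4
eef_pos: [511.8, 28.1, 339.5]
tcp_rot: [-3.142, -0.0, -3.141]
wrist_force: [0.1, -0.7, -1.6]
finger_gap: 31.2
gripper_force: 40.2
```

```bash
python3 - <<'E'
from h import *
s=bot.get_state();print(s['t'],s['eef_pos'],s['tcp_rot'],s['finger_gap'],s['wrist_force'],s['wrist_torque'])
f=[bot.snapshot('side') for _ in range(4)]
im=np.mean([x['img'].astype(float) for x in f],0)
D=(im[...,0]-im[...,2]).astype(int)
print(D[188:210,248:272])
E
```

```text
17.4 [511.83459353  28.09025482 339.54798596] [-3.14155519e+00 -1.86099536e-04 -3.14141437e+00] 31.16082235741757 [ 0.14281663 -0.71090665 -1.6225923 ] [ 0.01419556  0.00060002 -0.01990464]
[[  2   0  -3   3  -4   3   7   7   9   8   5   3   2   3   0  -6   0   0
   -1   0  -4  -1  -1   2]
 [ -1  -1  -1  -3  -3   2   9   8   8   9   7   8   8  10   9   5  -4  -5
   -2  -1   0   0   0   0]
 [  2   0  -1   0   0   4   5   8   7   8   6   7   9   8  11  10   2  -2
    0   0  -3  -2  -1  -2]
 [  0   0   0  -1   0   7   8   6   9   9   7   7   7   9  10  10   8  -3
   -4  -3  -3   0  -3  -3]
 [ -1  -3   0  -2   6   9   8   5   7   7   7   5   7   9   9   9   4   3
   -9  -7  -1  -3   2  -2]
 [  3  -4   1  -5  19  23   8   5   5   6   6  10   7   9  10   3  26  69
    9  -8   0  -4   0   0]
 [  1  -1   1  -5  45  85  43   7   6   6   8   7   6   7   7  -1  62 167
  108  -8  -5  -3   0  -2]
 [  0   0   0  -5   9  41  21   2   6   6   6   7   7   8   4  -1  42 160
  161  45  -8  -4  -1   0]
 [  1   0   0   0  -4  -3   0   3   8   7   7   7   8   7   4  -3  37 156
  161  63 -12  -2   0  -2]
 
[... 612 characters left out ...]
 0  -2   3  -4  -7  23  83 148 137  50   0  -2  16  34 100 131  78
   13  -8  -1   0  -1   3]
 [ -3   0  -3  -4  -1  -4  -2  72 121 119  92  97 113 131 118  98 102  83
   14 -10  -2   0   0  -1]
 [  0  -2   0   1   1  -2 -13  44  99 113 111 113 110 113 110 103 105  86
    0  -2  -4  -3  -4  -1]
 [  6   6   4  -2  -2  -3  -8 -14  42  96 112 109 118 112 116  93  30 -13
   -5  -1  -1  -3   0   0]
 [ 14  14  10   2  -3   0  -7  -2  -8 -13  -7  10  11  17   3 -13  -9  -7
   -3  -1  -5  -4  -1   0]
 [ 15  14  11   2  -2   0   3  -1  -1  -9  -4 -12 -15  -8  -4  -5  -3   0
    0  -4  -4  -5   0   2]
 [  1   2   1  -2   0  -3  -1   0   3  -4  -5  -2  -3   0  -3  -6  -5  -5
   -6  -1  -4  -5   0  -7]]
```

Call:
{"method": "apply_moves", "body": {"fingers": [28,28,28,28,28,28,28,28], "travel": [[0,0,2],[0,0,2],[0,0,2],[0,0,2],[0,0,1.5],[0,0,1],[0,0,0],[0,0,0]], "twist": [[0,0,0],[0,0,0],[0,0,0],[0,0,0],[0,0,0],[0,0,0],[0,0,0],[0,0,0]]}}

```text
t: 18.6
eef_pos: [511.9, 28.1, 329.2]
tcp_rot: [-3.142, 0.0, -3.141]
wrist_force: [-1.1, -0.5, -2.0]
finger_gap: 31.4
gripper_force: 40.2
```

```bash
python3 - <<'E'
from h import *
s=bot.get_state();print(s['t'],s['eef_pos'],s['tcp_rot'],s['finger_gap'],s['wrist_force'],s['wrist_torque'])
b=np.load('pics/side5.npz');print('pred stand',proj(b,[(456,-219.4,47.5)]),'pred now 62',proj(b,[(543,28.5,62)]),proj(b,[(543,28.5,72)]))
f=[bot.snapshot('side') for _ in range(4)]
im=np.mean([x['img'].astype(float) for x in f],0)
D=(im[...,0]-im[...,2]).astype(int)
print(D[192:212,250:272])
E
```

```text
18.6 [511.89571273  28.09663412 329.24877344] [-3.14156705e+00  6.59313266e-05 -3.14139598e+00] 31.40456807939409 [-1.12514849 -0.49990984 -2.03557572] [ 0.01148828 -0.04599466  0.02096361]
pred stand [[246.85579729 268.45828652]] pred now 62 [[265.95619808 199.52230655]] [[265.9221366  196.59819025]]
[[ -1   1   0   3   5   6   7   6   7   8   4   9  11  11   7   1  -2   0
    1  -4   0  -1]
 [  1   0   1   3   7   8   6   6   7   7   7   9  11   8   5  -5   0  -3
    0   0  -3  -1]
 [  0   0  -1   6   6   9   7   7   6   7   6   6   8   7   3   0  -2  -3
   -5  -1  -3  -3]
 [ -1   0   0   9   8   6   8   5   7   8   8   8  11   6   3   1  -9  -3
   -2   0  -4   0]
 [ -1  -3   5  11  10   5   4   8   5   7   7   7   3   3  28  69  13  -9
   -1   2   0   2]
 [ -1  -5  31  74  44   7   5   8   7   9   8   7   5  -2  61 160 117  -7
   -7  -2   0   1]
 [  1   0  -4  11  30  27   5   7   9   8   7   7   5  -2  43 167 164  50
  -14  -1   1   1]
 [ -2  -1  -4  -3  -4   3   4   6   9  10   6   6   6  -1  29 144 169  93
  -17  -2  -2   0]
 [  1  -2  -2   0   3  13  11   7   7   8   6   5   1
[... 363 characters left out ...]
6 145 145 133 130 105  44 -15
  -11   0   0   0]
 [  0  -3   0 -10  17 133 187 163 127 128 126 126 131 124 112  84   4 -11
   -3   0  -4  -6]
 [  1   1   0  -6  32 100 114  94 113 116 107 108 108  84  31  -8  -8  -2
   -1  -4   0   2]
 [ 11   1  -2  -5  -8 -16 -17 -20  -5  16  14  13   3 -12 -10   5  -1   2
   -1  -3  -4  -2]
 [ 10   5  -4   0  10  -4  -5  -2  -7  -7 -12  -4  -2  -5  -5  -7  -6   0
   -4  -1  -5  -4]
 [  2  -3  -1   1  -3  -1   0   0  -1 -11  -2  -5  -3  -5 -10   0   1   0
   -4  -7  -1  -2]
 [ -3   0   0  -1  -2   0   0  -1   1   1  -2   2  -2  -4  -2   1   1   2
    1   0   0  -4]
 [  0  -2  -1  -1  -2  -2  -1   0  -3  -4   0   0  -2   4  -1  -1  -1   1
    2  -1   0   0]]
```

Call:
{"method": "apply_moves", "body": {"fingers": [28,28,28,28,28,28,28,28], "travel": [[0,0,0.4],[0,0,0],[0,0,0],[0,0,0],[0,0,0],[0,0,0],[0,0,0],[0,0,0]], "twist": [[0,0,0],[0,0,0],[0,0,0],[0,0,0],[0,0,0],[0,0,0],[0,0,0],[0,0,0]]}}

```text
t: 19.8
eef_pos: [511.9, 28.1, 328.8]
tcp_rot: [3.142, 0.0, -3.141]
wrist_force: [0.1, 0.2, -1.5]
finger_gap: 31.4
gripper_force: 40.2
```

```bash
python3 - <<'E'
from h import *
s=bot.get_state();print(s['t'],s['eef_pos'],s['finger_gap'],s['gripper_force'],s['wrist_force'],s['wrist_torque'])
b=np.load('pics/side9.npz')
print('s10 pred: back',proj(b,[(543.5,28.5,105.4)]),'near lug tip',proj(b,[(506,5.5,105.4)]),'far tip',proj(b,[(506,51.5,105.4)]))
im=np.load('pics/s10.npz')['img'];D=np.clip(im[...,0]-im[...,2],0,None)
r=np.arange(180,200)
for n,c0,c1,a,z in(('near',254,257,190,195),('back',267,268,183,195),('far',252,255,181,187)):
  q=D[a:z,c0:c1].sum(1);print(n,(q*np.arange(a,z)).sum()/q.sum())
E
```

```text
19.8 [511.89954049  28.10772651 328.80282315] 31.403101411267563 40.15551745891571 [ 0.09798765  0.17137219 -1.53278922] [0.02105687 0.01474489 0.00030759]
s10 pred: back [[265.98217859 186.58996775]] near lug tip [[253.8712103  192.29112981]] far tip [[251.56758436 183.69300555]]
near 192.0280186791194
back 187.49774096385542
far 184.02627737226277
```

```bash
python3 - <<'E'
from h import *
ims=[np.load(f'pics/{f}.npz') for f in('side0','side3')];b=ims[0]
im=np.mean([i['img'].astype(float) for i in ims],0);D=np.clip(im[...,0]-im[...,2]-25,0,None)
P=lambda *p:proj(b,[p])[0].round(2)
print('pred back',P(455.5,-219.4,47.5),'near',P(415.5,-229,47.5),'far',P(415.5,-209.8,47.5))
for n,c0,c1,a,z in(('near',230,232,271,279),('back',247,249,263,276),('far',229,231,262,271)):
  q=D[a:z,c0:c1].sum(1);print(n,(q*np.arange(a,z)).sum()/q.sum())
E
```

```text
pred back [246.64 268.49] near [229.43 273.73] far [228.72 267.66]
near 273.71516164994426
back 269.4425872093023
far 267.2077051926298
```

```bash
python3 -c "
from bench import bot
print(bot.hand_in())"
```

```text
the job is handed in; nothing more can be done
None
```

I handed the job in at about 20 s. The ring is held spread around the stub at groove height, with the pliers fully squeezed. By the side-camera images it is level, and the wrist force shows no pressing on the pivot. The ring's mid-height came out at about 61.2 mm from the camera and 62.5 mm from the arm position, against 62 mm for the groove, and I did not check it by touching the spacer.

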